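# Close the tea box on the kitchen counter

## Robot

A 6-joint arm with a two-finger parallel gripper is mounted at the origin on the work surface. World frame = base frame: x ahead of the robot, y to its left, z up, the work surface at z = 0. Lengths are in m, angles in degrees, forces in N, time in s.
With the tool pointing down it reaches from about 0.325 to 0.775 m from the base axis. Payload 5.5 kg.
Tool frame: the origin (TCP) lies at the centre of the arm's flange, where the gripper is bolted on; the fingertips stand 182 mm ahead of it and the grasp point (between the pads) lies 163 mm ahead of it; z points along the fingers, y is the direction in which the jaws open and shut (so a half turn about z gives the same grasp; the last joint's range is limited). The gripper opens to 88 mm and grips with 3 to 60 N. Pads are 20 mm wide; open, the fingers measure 115 mm over their backs; the gripper's body (75 mm by 178 mm) begins 61 mm behind the grasp point.
Start: joints at [71.58, 5.22, 70.514, -0, 104.267, -3.249], TCP at [0.157, 0.579, 0.405] pointing down, gripper open.
Joint ranges: [-164.24, 164.24], [-49.07, 125.15], [9.68, 141.18], [-86.29, 266.29], [3.28, 154.24], [-151.56, 151.56]. Speed limits (degrees/s): [147.25, 147.25, 172.46, 180, 180, 180].

## Interface

Orientations are given as [roll, pitch, yaw] about the fixed x, y, z axes, in that order (R = Rz(yaw) Ry(pitch) Rx(roll)).
In Python, from station import r gives the robot as it stands. The module is installed in compiled form; this text tells all that it offers. Calls block until the motion is done:
- r.reach(position, orientation): joint-space move of the TCP to a pose.
- r.servo_line(position, rotation=None, speed=0.15): straight line of the TCP; rotation=None keeps the orientation; speed is the mean speed in m/s.
- r.move_joints(angles): joint-space move.
- r.let_go() and r.grab(squeeze=None): open the fingers fully, or close them until they stop; squeeze is the grip in N (None keeps the last).
- r.wait(seconds).
- r.inverse_kinematics(position, orientation): joint angles nearest the present ones, or None.
- r.sense(): the state.
- r.snapshot(name): name is "scene" or "top" or "wrist"; returns a dict with "frame" (384x512x3 uint8, red, green, blue), "fx", "fy", "cx", "cy" (pixels), "R" (3x3) and "t" (3): a world point X has camera coordinates R X + t. Camera axes: x right, y down, z forward; pixel columns grow to the right and rows downward; lengths in m; the calibration is good to about 2 mm. The wrist camera is an equidistant fisheye: a pixel r from the principal point sees the ray r / f radians off the axis. A picture is of the moment at which its call begins. There is no depth.
A pose or a line that the arm cannot do raises r.IKError and nothing moves.
- r.hand_in(): hands the job in, once; it reports no verdict.
The state is a dict: "clock": time; "joints": joint angles; "joint_vel": joint speeds; "joint_torque": joint torques, N m; "tcp_pos": TCP position; "orientation": TCP orientation; "contact_force": force on the tool from outside, world axes, zero at the start; "torque": the same for the moment, N m; "opening": finger opening in m.
Only numpy, scipy, OpenCV 4.12 (cv2) and the standard library are available. Lean on these libraries where they do the work, as an engineer would, in place of code of your own. Each camera call takes 0.05 s, during which the arm holds its last target.

## Task

Two wooden boxes on stands have been left open on the kitchen counter. Gently lower the hinged lid of the wide, shallow tea box (rows of tea packets inside) until it is fully shut, without slamming it or pressing hard on it, and leave the narrower, deeper recipe card box standing open.

Things in the scene. Friction and masses are not known exactly. Their poses are not given: they have to be found in the camera images.
- tea_box: The wide, shallow tea box of light wood: 140 mm deep (x), 190 mm wide (y), 75 mm high; tea packets inside below the rim. Origin: centre of its underside; z up; x points from its front to its hinged side. Lid's hinge axis: along y on the top edge of that side, at x = +70 mm, z = 75 mm in this frame. Fixed on a dark block stand 8 to 68 mm high (the origin's height tells).
- tea_lid (a joint): Angle of the tea box's lid, rad: 0 shut, grows as it opens; starts at 0.7 to 1.45, leaning over the box. Flat board 140 mm from hinge to front edge, 190 wide, 10 thick, about 0.25 kg; shut, its top is 85 mm above the origin. A tab 50 mm wide, 10 thick juts 22 mm from mid front edge in its plane. Stiff hinge: stays where left; about 2 N on its outer face near the free edge moves it over and down.
- card_box: The narrower, deeper recipe card box of the same wood, fixed on a like stand, a row of white cards inside: 110 mm deep (x), 130 mm wide (y), 110 mm high. Origin: centre of its underside; axes as for the tea box; hinge axis at x = +55 mm, z = 110 mm. To be left open. The two boxes stand side by side, either one on the left, each turned its own way.
- card_lid (a joint): Angle of the card box's lid in rad, 0 = shut, growing as it opens; starts at 1.0 to 1.4 and is to stay open. Board 110 x 130 x 10 mm with the same kind of tab and stiff hinge.

How it is judged (in metres and radians):
At the end, for the whole second after the job is handed in: The tea box's lid is shut (within 0.1 rad, 14 mm at its front edge) and the card box's lid is still open (more than 0.8 rad) (value of joint tea_lid below 0.1 rad and value of joint card_lid above 0.8 rad); the robot touches nothing.
It fails at once if the tea box's lid is slammed (swings shut faster than 4 rad/s) (velocity of joint tea_lid below -4 rad/s).
It fails at once if the tea box or its lid is pressed on hard (over 60 N) (contact force between tea_box and anything else above 60 N).
It also fails if it takes over 34 s, if anything falls off the work surface, if the arm or the gripper's body presses on something with over 40 N, if the wrist force passes 120 N, or if a joint passes its speed limit or range.

## Working session

There is one attempt and no reset: what is moved stays moved. The work goes in short steps, each a Python script; the robot and the scene stay as the last script left them, time stands still between calls to the robot, and variables do not carry over. Pictures are saved under pics/ and viewed, and the job is handed in when it is done.

```bash
mkdir -p pics
python3 - <<'E'
from station import r
import cv2,json,numpy as np
for n in ["scene","top","wrist"]:
    s=r.snapshot(n); cv2.imwrite(f"pics/{n}0.png",s["frame"][:,:,::-1])
    print(n,s["fx"],s["fy"],s["cx"],s["cy"],np.round(s["R"],4).tolist(),np.round(s["t"],4).tolist())
    np.savez(f"{n}0.npz",**s)
print(r.sense())
E
```

```text
scene 428.9229727711348 428.9229727711348 254.72488578869977 183.41300035460102 [[-0.6267, 0.7792, -0.0083], [0.5744, 0.4547, -0.6807], [-0.5266, -0.4314, -0.7325]] [0.3409, -0.2295, 1.2571]
top 439.6797377779835 439.6797377779835 262.9415228514874 201.3154697531386 [[-0.0198, -0.9997, 0.0115], [-0.9906, 0.0181, -0.1358], [0.1355, -0.0141, -0.9907]] [-0.0006, 0.5702, 1.0933]
wrist 297.3186396354542 297.3186396354542 250.26463846605236 187.28293401846554 [[0.2615, 0.9652, -0.0006], [0.9236, -0.25, 0.2906], [0.2803, -0.0766, -0.9568]] [-0.5989, -0.0339, 0.3912]
{'clock': 0.15, 'joints': array([ 7.15788410e+01,  5.25329820e+00,  7.05635005e+01,  1.12414172e-04,
        1.04267311e+02, -3.24922912e+00]), 'joint_vel': array([ 0.02627888, -0.23778107, -0.23636928,  0.01885907, -0.07438643,
        0.08859996]), 'joint_torque': array([ 1.65026129e-03, -4.47042811e+01, -4.06910455e+01,  6.98890211e-02,
        2.74733448e-02, -9.47048170e-05]), 'tcp_pos': array([0.15705313, 0.57913379, 0.40379034]), 'orientation': array([-1.79916032e+02, -4.87606900e-03,  1.64828094e+02]), 'contact_force': array([ 0.10036111,  0.15518456, -0.00312203]), 'torque': array([-0.00890654,  0.00230092, -0.05227191]), 'opening': 0.08816519498049337}
```

View pics/scene0.png

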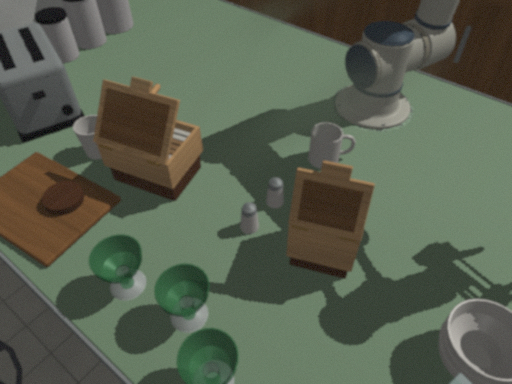

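View pics/top0.png

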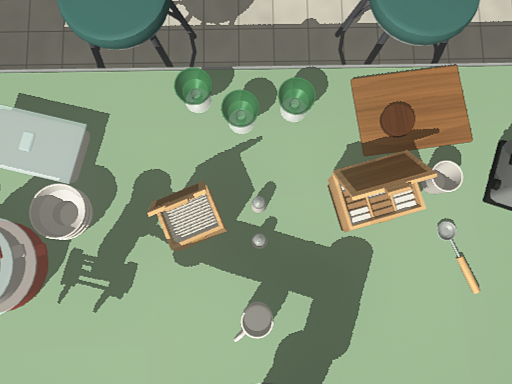

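View pics/wrist0.png

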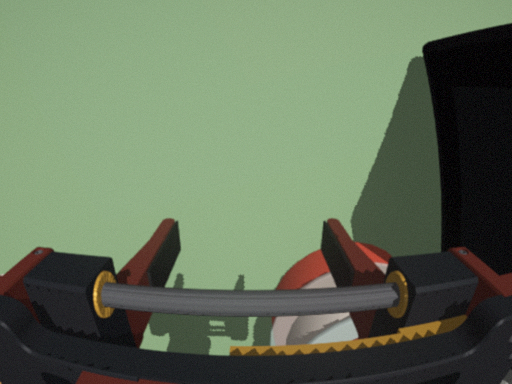

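Run:
```python
import cv2
a=cv2.imread("pics/top0.png"); cv2.imwrite("pics/topc.png",cv2.resize(a[140:240,310:445],None,fx=5.9,fy=5.9,interpolation=cv2.INTER_CUBIC))
a=cv2.imread("pics/scene0.png"); cv2.imwrite("pics/scenec.png",cv2.resize(a[70:200,85:215],None,fx=4.6,fy=4.6,interpolation=cv2.INTER_CUBIC))
```

```text
(no output)
```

View pics/topc.png

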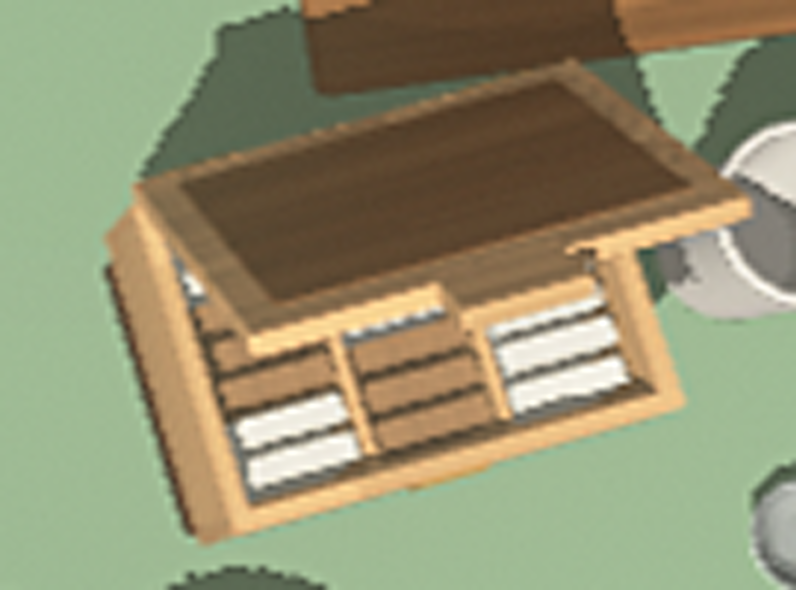

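View pics/scenec.png

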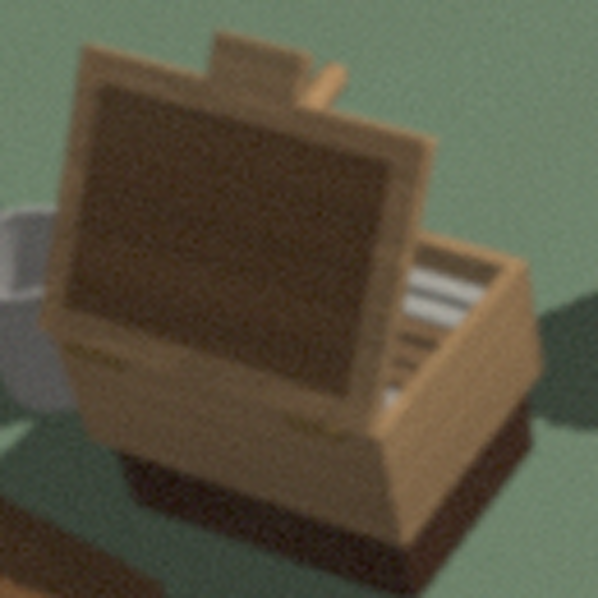

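```bash
cat > h.py <<'E'
import numpy as np
def cam(n):
    s=np.load(n); return s
def ray(s,u,v):
    d=s["R"].T@np.array([(u-s["cx"])/s["fx"],(v-s["cy"])/s["fy"],1]); return -s["R"].T@s["t"],d/np.linalg.norm(d)
def tri(s1,p1,s2,p2):
    o1,d1=ray(s1,*p1);o2,d2=ray(s2,*p2)
    k=np.linalg.lstsq(np.c_[d1,-d2],o2-o1,rcond=None)[0]
    a,b=o1+k[0]*d1,o2+k[1]*d2
    return (a+b)/2,np.linalg.norm(a-b)
E
python3 - <<'E'
from h import *
T,S=cam("top0.npz"),cam("scene0.npz")
t=lambda x,y:(310+(x+.5)/5.9-.5,140+(y+.5)/5.9-.5)
s=lambda x,y:(85+(x+.5)/4.6-.5,70+(y+.5)/4.6-.5)
P={}
for n,a,b in [("A hinge +y",(138,187),(372,420)),("B hinge -y",(572,62),(43,322)),("C free -y",(750,198),(87,45)),("D free +y",(246,333),(435,138)),
 ("boxfront +y rim",(205,540),(527,262))]:
    P[n[0]],e=tri(T,t(*a),S,s(*b)); print(n,P[n[0]].round(4),round(e,4))
A,B,C,D=[P[k] for k in "ABCD"]
print("widths",*[np.linalg.norm(x).round(4) for x in(A-B,D-C,A-D,B-C)])
u=(D+C-A-B)/2; print("u",u,"angle",np.degrees(np.arctan2(u[2],np.hypot(u[0],u[1]))),"yaw hingeaxis->x",np.degrees(np.arctan2(-(A-B)[0],(A-B)[1])),np.degrees(np.arctan2(-u[1],-u[0])))
E
```

```text
A hinge +y [ 0.624  -0.1762  0.1414] 0.0023
B hinge -y [ 0.6734 -0.3557  0.1372] 0.0024
C free -y [ 0.5948 -0.3792  0.2432] 0.0034
D free +y [ 0.5483 -0.1932  0.2469] 0.0038
boxfront +y rim [ 0.4866 -0.2037  0.1299] 0.0096
widths 0.1862 0.1918 0.131 0.134
u [-0.07714474 -0.02028143  0.10575806] angle 52.975203536493446 yaw hingeaxis->x 15.378421321346341 14.729794174127239
```

```bash
cat >> h.py <<'E'
yaw=15.0; xh=np.array([np.cos(np.radians(yaw)),np.sin(np.radians(yaw)),0]); zh=np.array([0,0,1.])
free=np.array([.5716,-.2862,.245]); th0=0.92
nrm=lambda th: np.sin(th)*xh+np.cos(th)*zh
along=lambda th: -np.cos(th)*xh+np.sin(th)*zh
H=free-.14*along(th0)-.01*nrm(th0)
def tcp(th,s=.12,up=0.):
    return H+s*along(th)+.01*nrm(th)+.010*xh+(.182+up)*zh
ori=[180,0,yaw]
E
python3 - <<'E'
from h import *; from station import r
import cv2
print("H",H,"boxz",H[2]-.075, tcp(th0),tcp(0))
r.grab(10)
r.servo_line([.157,.579,.56],speed=.25)
p=tcp(th0+.0,up=.06); q=p.copy(); q[2]=.56
print(r.inverse_kinematics(q,ori),r.inverse_kinematics(tcp(0),ori))
r.reach(q,ori)
s=r.sense();print(s["clock"],s["tcp_pos"],s["joints"],s["contact_force"],s["opening"])
r.servo_line(p,speed=.2)
s=r.sense();print(s["clock"],s["tcp_pos"],s["contact_force"])
for n in ["scene","top"]:
    s=r.snapshot(n); cv2.imwrite(f"pics/{n}1.png",cv2.resize(s["frame"][:,:,::-1][70:250,(60 if n=="scene" else 270):][:,:240],None,fx=3,fy=3))
E
```

```text
H [ 0.64583991 -0.26630748  0.12755757] boxz 0.05255757162847412 [ 0.5929628  -0.28047585  0.41108797] [ 0.53958806 -0.29477757  0.31955757]
[-2.82856524e+01  2.10202313e+01  3.60429252e+01 -2.54444375e-14
  1.22936843e+02  4.67143476e+01] [-3.18177553e+01  7.47403890e+00  7.67025321e+01 -2.54444375e-14
  9.58234290e+01  4.31822447e+01]
5.625 [ 0.59325059 -0.27968415  0.56010643] [-2.82145644e+01  2.10097661e+01  3.60443773e+01  8.53156322e-03
  1.22939184e+02  4.67124557e+01] [0.0198203  0.6894388  0.47192235] -4.070552549294358e-05
6.2167 [ 0.59293142 -0.28012061  0.47209311] [-0.33169996 -0.12689873  0.9240094 ]
```

View pics/scene1.png

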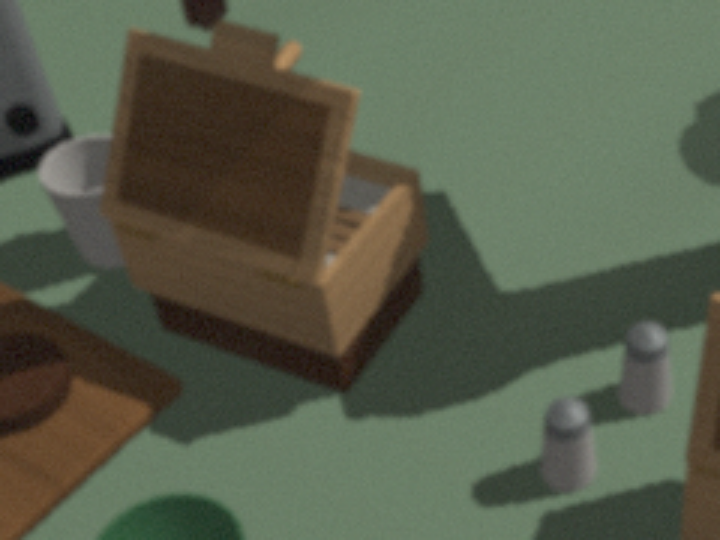

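View pics/top1.png

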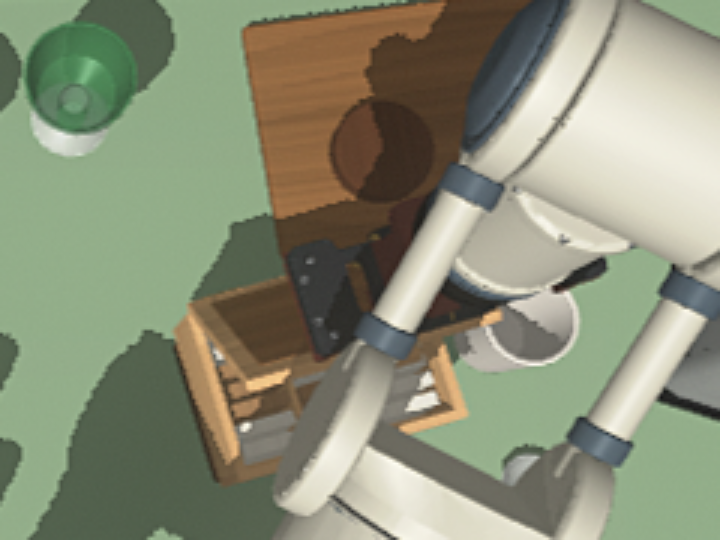

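Scene view: the fingertips, at about (205,10), hang just above the tab at (245,45); the lid is undisturbed. I'll go down step by step while watching the force.

Run:
```python
from h import *; from station import r
base=r.sense()["contact_force"]
p=tcp(th0,up=.06)
for up in np.arange(.045,-.04,-.005):
    r.servo_line(tcp(th0,up=up),speed=.06)
    s=r.sense(); f=s["contact_force"]-base
    if up<.012: print(round(up,3),round(s["clock"],2),s["tcp_pos"].round(4),f.round(2))
    if f[2]>1.2 and np.linalg.norm(f)>1.2: break
```

```text
0.01 8.47 [ 0.593  -0.2805  0.4205] [-1.63  0.97  0.45]
0.005 8.72 [ 0.593  -0.2805  0.4155] [-0.1   1.05  0.63]
0.0 8.97 [ 0.593  -0.2805  0.4108] [-0.36 -0.39  0.15]
-0.005 9.22 [ 0.593  -0.2805  0.4057] [0.44 0.94 0.29]
-0.01 9.47 [ 0.5929 -0.2805  0.4005] [-0.65  0.9   0.54]
-0.015 9.72 [ 0.593  -0.2805  0.3955] [0.27 0.35 0.04]
-0.02 9.97 [ 0.5929 -0.2805  0.3905] [-0.44  1.16  0.5 ]
-0.025 10.22 [ 0.593  -0.2805  0.3854] [-1.07  1.17 -0.26]
-0.03 10.47 [ 0.593  -0.2805  0.3805] [-0.56  0.87  0.03]
-0.035 10.72 [ 0.593  -0.2805  0.3755] [0.17 1.19 0.58]
```

Run:
```python
from station import r
import cv2,numpy as np
s=r.snapshot("scene");np.savez("scene2.npz",**s);cv2.imwrite("pics/scene2.png",cv2.resize(s["frame"][:,:,::-1][60:210,60:240],None,fx=4,fy=4))
s=r.snapshot("wrist");cv2.imwrite("pics/wrist2.png",s["frame"][:,:,::-1])
```

```text
(no output)
```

View pics/scene2.png

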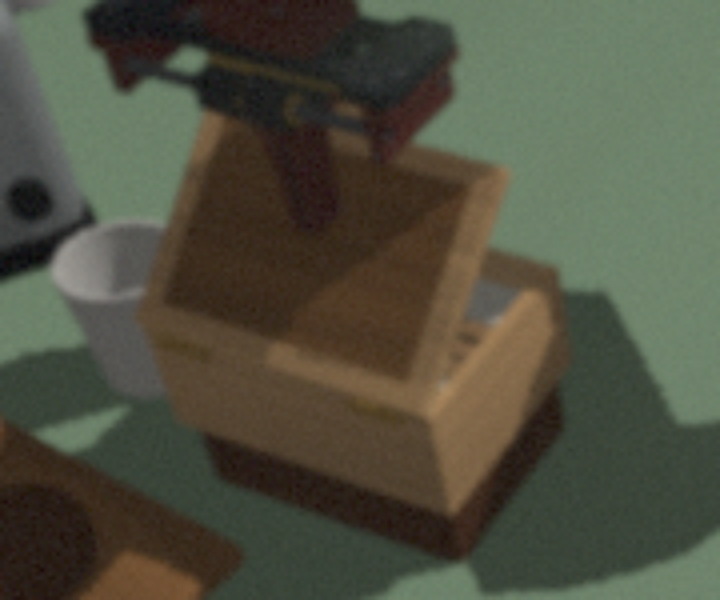

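View pics/wrist2.png

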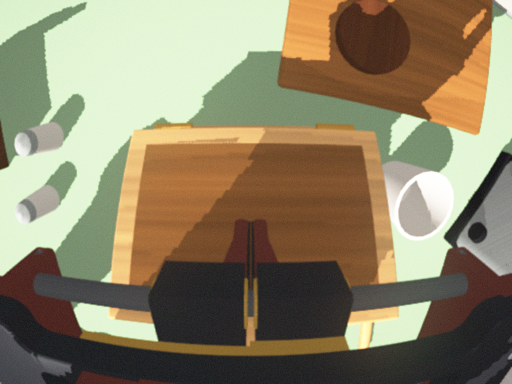

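The lid is already following the finger: the tip sits mid-lid at (320,225) and the lid is lower, with contact forces below the roughly 1 N noise. I'll carry on along the arc, moving outward on the lid.

Run:
```python
from h import *; from station import r
ths=np.r_[np.linspace(.685,.08,11)[1:],.05,.025,0]
for i,th in enumerate(ths):
    s_=.092+.023*min(1,(i+1)/9)
    r.servo_line(tcp(th,s_),speed=.04)
    s=r.sense(); f=s["contact_force"]
    print(round(th,3),round(s["clock"],2),s["tcp_pos"].round(4),f.round(2))
    if np.linalg.norm(f)>8: break
import cv2
s=r.snapshot("scene");cv2.imwrite("pics/scene3.png",cv2.resize(s["frame"][:,:,::-1][60:210,60:240],None,fx=4,fy=4))
```

```text
0.624 11.14 [ 0.5867 -0.2822  0.3728] [ 0.07 -0.4   0.09]
0.564 11.46 [ 0.5811 -0.2837  0.3698] [0.08 0.71 0.25]
0.504 11.78 [ 0.5756 -0.2852  0.3662] [0.95 0.54 0.04]
0.443 12.1 [ 0.5702 -0.2866  0.3621] [ 0.15 -0.32  0.4 ]
0.382 12.43 [ 0.5649 -0.288   0.3576] [-0.14  0.23  0.19]
0.322 12.75 [ 0.5599 -0.2893  0.3527] [-0.4  -0.13 -0.14]
0.261 13.08 [ 0.5552 -0.2906  0.3472] [0.39 0.21 0.02]
0.201 13.42 [ 0.5508 -0.2918  0.3414] [0.27 0.27 0.23]
0.14 13.76 [ 0.5466 -0.2929  0.3351] [ 0.78  1.18 -1.08]
0.08 14.08 [ 0.5455 -0.2932  0.3281] [0.57 0.26 0.2 ]
0.05 14.33 [ 0.545  -0.2933  0.325 ] [ 0.62  0.46 -0.68]
0.025 14.58 [ 0.5447 -0.2934  0.3221] [0.27 1.47 0.75]
0.0 14.83 [ 0.5444 -0.2935  0.3205] [0.65 0.04 5.1 ]
```

View pics/scene3.png

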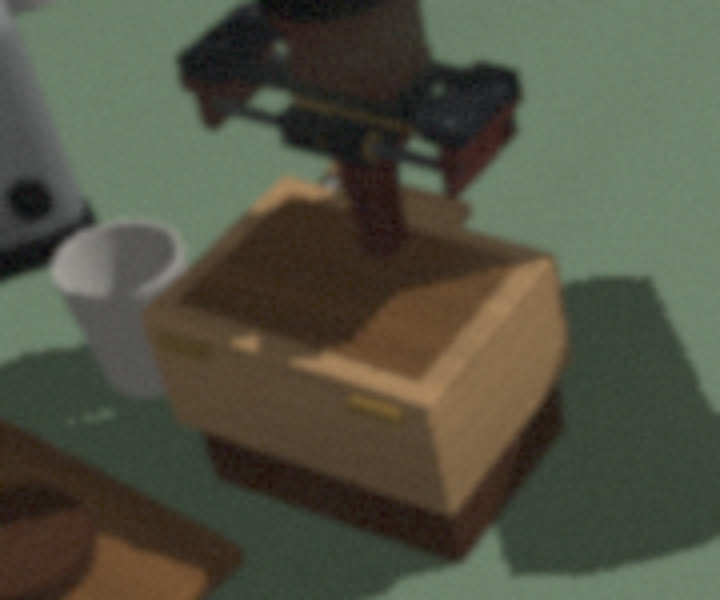

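The lid looks shut: no gap shows at the rim from (430,395) to (555,265), and the force has risen to 5 N. I'll press a millimetre further to confirm, then lift and look again.

Run:
```python
from h import *; from station import r
import cv2
p=tcp(0,.115)
for dz in (-.001,-.002):
    r.servo_line(p+dz*zh,speed=.02); s=r.sense(); print(s["clock"],s["tcp_pos"].round(4),s["contact_force"].round(1))
    if s["contact_force"][2]>10: break
r.servo_line(p+.1*zh,speed=.1); r.servo_line(np.r_[p[:2],.52],speed=.2)
q=r.sense()["joints"].copy(); q[0]=-75; r.move_joints(q)
s=r.sense(); print(s["clock"],s["tcp_pos"].round(3),s["contact_force"].round(2))
for n in ["scene","top"]:
    s=r.snapshot(n); np.savez(n+"4.npz",**s); cv2.imwrite(f"pics/{n}4.png",s["frame"][:,:,::-1])
a=cv2.imread("pics/scene4.png");cv2.imwrite("pics/scene4c.png",cv2.resize(a[60:210,60:240],None,fx=4,fy=4,interpolation=cv2.INTER_CUBIC))
```

```text
15.1333 [ 0.5444 -0.2934  0.3204] [-2.6  1.7  8.4]
15.3833 [ 0.5443 -0.2934  0.3203] [-2.5  1.9 12.1]
18.875 [ 0.194 -0.588  0.519] [ 0.55  0.81 -0.12]
```

View pics/scene4c.png

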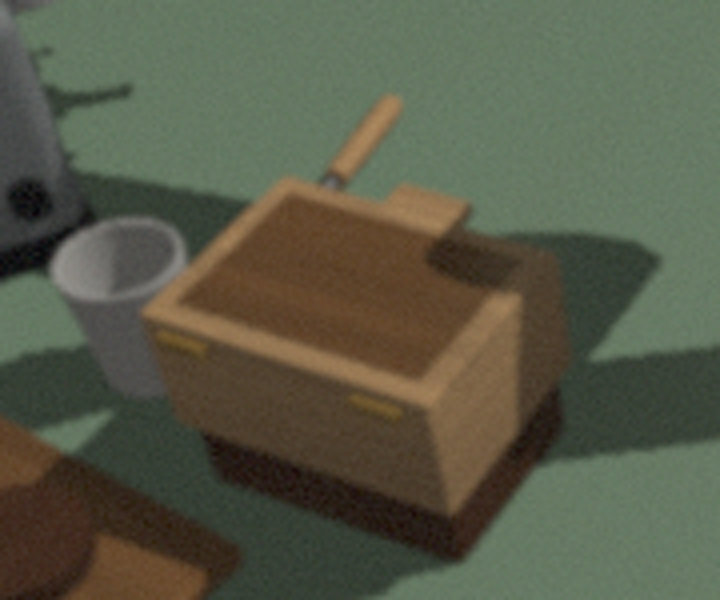

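View pics/top4.png

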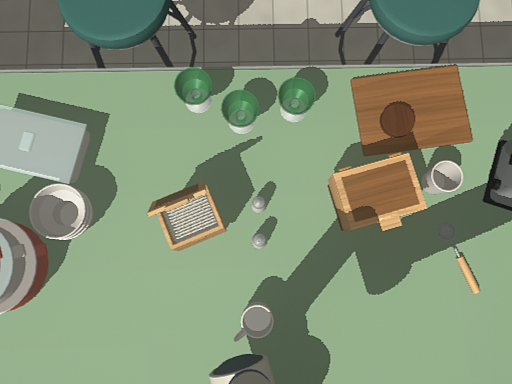

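View pics/scene4.png

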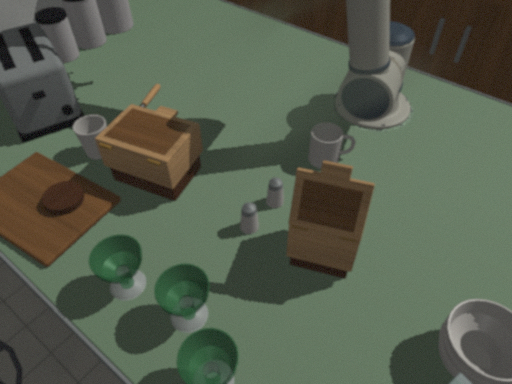

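The tea lid lies flat with its tab at (390,222) in the top view. The card lid is unchanged at (185,200). The arm is clear of everything.

Run:
```python
from station import r
print(r.hand_in(), r.sense()["clock"])
```

```text
the job is handed in; nothing more can be done
the job is handed in; nothing more can be done
```

I lowered the tea box's lid from about 0.92 rad until it was shut, using the closed fingertips on its outer face. I then backed the arm clear and handed the job in at about 19 s of the 34 s allowed; no verdict is reported.

**Last checks:**
- **Tea lid shut:** the lid came to a hard stop with its top at about z = 0.138 m, against 0.1376 m predicted from the images. The last pictures show it flush with the rim.
- **Gentle closing:** the tool force peaked at about 12 N in the readings, well under 60 N. That peak came when I pressed about 2 mm further to confirm the stop. I never measured the lid's speed, but over most of the closing the planned path turned it at about 0.2 rad/s.
- **Card box:** its lid looks the same as at the start and is still open.
- **Robot:** it touches nothing, and the remaining force readings are only noise of about 1 N.

**What disagreed:**
- **Lid length:** measured from the images, the lid came out at 131–134 mm from hinge to front edge instead of 140 mm. I therefore worked from the better-seen front edge.
- **Front rim corner:** the two views of this point missed each other by 9.6 mm, so I did not use it.
- **First contact:** the force reading missed it because the lid's resistance is within the noise. The finger went about 35 mm further than planned, pushing the lid gently ahead of it, before I looked and re-planned from there.

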